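# Hang the tube-rotator wheel on the swing-out drying hook

## Task

First swing the drying hook's arm out to its stop, so that it points at the robot. Then take the orange rotator wheel out of its cradle by the rim and hang it on the hook: the rim resting in the dip of the J, the wheel hanging freely and nearly still, set down gently rather than dropped. Leave the tote, the tube rack, the bottle and the dishes where they stand.

Things in the scene. Friction and masses are not known exactly. Their poses are not given: they have to be found in the camera images.
- stand: Fixed hook stand: grey base plate 150 x 150 x 12 mm, with an upright steel post of 18 mm diameter, 237 mm tall, at its centre, topped by the pivot of the hook arm (black collar, 28 mm diameter, 230 to 280 mm above the bench). Origin: centre of the underside, on the bench; z up. Its yaw varies. The arm, swung out, points along the stand's -x.
- hook_arm (a joint): Angle (rad) of the hook arm about the vertical pivot. 0: folded, pointing along the stand's +y; growing values turn it counter-clockwise seen from above, until the stop at 1.57, where it points along the stand's -x, towards the robot. Starts between 0 and 0.45, stays where it is left (friction 0.1 N m, about 1.3 N at the dip).
- hook_pivot (a point): Point on the vertical pivot axis of the arm, 250 mm above the bench. Fixed, with the stand's axes.
- hook_saddle (a point): Middle of the dip of the J, on top of the bar, 84 mm from the pivot axis, 250 mm above the bench. Turns with the arm: y points along the arm to the tip, z up. Steel bar, 10 mm diameter: from the collar (bar axis 270 mm up, 30 mm from the pivot) it slopes to the level dip (axis 245 mm up, 55 to 110 mm from the pivot), then turns up at 120 mm to a red ball.
- hook_tip (a point): Centre of the red ball (14 mm diameter) on the upturned tip of the arm, 120 mm from the pivot axis and 265 mm above the bench; the ball's top stands 22 mm above the dip. Turns with the arm as hook_saddle does.
- wheel: Orange plastic wheel, 0.2 to 0.4 kg, upright in the cradle, its centre 110 mm above the bench. Origin at its centre, x along the axle, z up. Rim 200 mm outside, 170 mm inside diameter, 14 mm thick along the axle, flat faces. Black hub 32 mm diameter. Three spokes 12 mm wide: straight down and 60 degrees either side of up, each with a tube holder (20 mm diameter, 22 mm long) 45 mm from the centre.
- rim_top (a point): Middle of the inner face of the wheel's rim at its top between the two upper spokes, 85 mm above the wheel's centre (the rim reaches 15 mm higher); this is what rests on the hook. The space below it is open down to the hub. The rim can be pinched across its faces from above some 50 mm to one side of here, which leaves the top free for the hook.
- cradle: Fixed white cradle for the wheel: base plate 130 x 190 x 12 mm, four guide posts (8 x 16 mm, tops 61 mm above the bench) leaving a 19 mm slot along the cradle's y for the rim, and two end chocks (50 mm wide, tops 38 mm above the bench) 142 mm apart. Lift the wheel at least 70 mm straight up to clear it. Origin: centre of the underside; x across the slot.
- tote: Open blue plastic tote 290 x 200 x 110 mm high, standing to the left; leave alone. Origin: centre of the underside.
- tube_rack: Steel rack 75 x 200 mm with corked glass tubes, 134 mm high, standing at the back; leave alone. Origin: centre of the underside.
- bottle: Amber bottle 72 mm diameter, 170 mm high, standing to the right of the stand; leave alone. Origin: centre of the underside.
- dishes: Stack of white culture dishes, 90 mm diameter, 48 mm high, standing in front of the robot, between cradle and stand; leave alone. Origin: centre of the underside.
There are look-alikes about, which are no part of the job. Of the things like the wheel, leave any that is green; of the rest the larger one is meant.

How it is judged:
By the outcome, as a careful person would: the job done as asked, in the order asked, and still so for the second after the job is handed in, with the robot touching nothing.
It also fails if it takes over 64 s, if anything falls off the work surface, if the arm or the gripper's body presses on something with over 40 N, if the wrist force passes 120 N, or if a joint passes its speed limit or range.

## Robot

A 7-joint arm with a two-finger parallel gripper is mounted at the origin on the work surface. World frame = base frame: x ahead of the robot, y to its left, z up, the work surface at z = 0. Lengths are in m, angles in rad, forces in N, time in s.
With the tool pointing down it reaches from about 0.425 to 0.925 m from the base axis. Payload 6.8 kg.
Tool frame: the origin (TCP) lies midway between the tips of the shut fingers; the grasp point (between the pads) lies 19 mm behind it; z points along the fingers, y is the line along which they close (so a half turn about z gives the same grasp; the last joint's range is limited). The gripper opens to 85 mm and grips with 20 to 120 N. Pads are 22 mm wide; open, the fingers measure 114 mm over their backs; the gripper's body (76 mm by 85 mm) begins 54 mm behind the grasp point. The pads swing forward as they close: fully open they stand 13 mm farther back than shut.
Start: joints at [1.011, 0.477, 0.022, 1.555, -0.011, 1.109, -0.083], TCP at [0.295, -0.607, 0.203] pointing down, gripper open.
Joint ranges: [-2.96, 2.96], [-0.34, 2.1], [-1.41, 1.46], [0.24, 2.44], [-1.37, 4.51], [0.17, 1.92], [-2.96, 2.96]. Speed limits (rad/s): [2.39, 2.39, 3.14, 3.14, 3.14, 3.14, 3.14].

## Interface

Orientations are given as a unit quaternion [w, x, y, z].
In Python, from station import * gives the robot as it stands. The module is installed in compiled form; this text tells all that it offers.
- The arm moves only by the shell command python3 -m jog 'ROWS' [OPENING] [FORCE]. ROWS is JSON, a list of rows, each an object of numbers: "x", "y", "z": the shift along the tool's x, y, z in m; "ax", "ay", "az": the turn, a rotation vector about the tool's x, y, z in rad. In form: [{"x": .., "y": .., "z": .., "ax": .., "ay": .., "az": ..}, ...]. A call has 1 to 12 rows; each row is the pose to reach, as a shift and turn from the pose commanded when the call began, along the tool's axes at that moment; what a row does not reach only later rows make up. A row lasts 1/10 s, in which the tool goes at most 50 mm and 8.59 degrees, less where a joint would pass 70% of its speed; a pose out of reach is approached as far as the arm can. A call with a gripper value outside its range is refused whole. OPENING is the opening, from 0 (shut) to 1 (fully open), set as the call begins (- or left out, the last holds). The fingers move at their own pace and stop on an object; FORCE is the grip in N (left out, the last holds). Time passes only in rows, so rows that repeat a pose let the fingers close. It gives the time, the measured TCP pose, the force, the opening and the grip force at its end, in the units of the state.
- get_obs(): the state, without advancing time (a new reading comes with each control period).
- read_camera(name): name is "side" or "top" or "wrist"; returns the picture (420x560x3 uint8, red, green, blue); there is no depth.
- camera_params(name): a dict with "K" (3x3 intrinsics, pixels), "origin" and "attitude" of the camera in the world. Camera axes: x right, y up, looking along -z (the intrinsics and any distortion apply to the point x, -y, -z); pixel columns grow to the right and rows downward; lengths in m; the calibration is good to about 2 mm. A picture is of the moment at which its call begins: read the wrist's pose just before it. camera_params takes no time and is no camera call; for the wrist camera it gives the pose at the moment of the call.
- hand_in(): hands the job in; it is judged then, once.
The state is a dict: "t": time; "q": joint angles; "joint_vel": joint speeds; "joint_torque": joint torques, N m; "eef_pos": TCP position; "tool_rot": TCP orientation; "contact_force": force on the tool from outside, world axes, zero at the start; "torque": the same for the moment, N m; "gripper_width": opening from 0.0 (shut) to 1.0 (fully open); "grasp_force": force on a finger pad.
Only numpy, scipy, OpenCV 4.12 (cv2) and the standard library are available. Lean on these libraries where they do the work, as an engineer would, in place of code of your own. Each camera call takes 0.05 s, during which the arm holds its last target. There are 200 camera calls.

## Working session

There is one attempt and no reset: what is moved stays moved. The work goes in short steps, Python scripts to look and compute and a shell command to move; the robot and the scene stay as the last step left them, time stands still between calls to the robot, and variables do not carry over. Pictures are saved under pics/ and viewed, at most 10 in all, crops included, and the job is handed in when it is done.

```bash
mkdir -p pics; python3 - <<'E'
from station import *
import cv2,numpy as np
np.set_printoptions(precision=4,suppress=True)
for n in("side","top"):
    cv2.imwrite(f"pics/{n}0.png",read_camera(n)[:,:,::-1])
for n in("side","top","wrist"):print(n,camera_params(n))
o=get_obs();print(o)
E
```

```text
side {'K': array([[451.7772,   0.    , 281.2931],
       [  0.    , 451.7772, 210.3187],
       [  0.    ,   0.    ,   1.    ]]), 'origin': array([0.0954, 0.8984, 0.9821]), 'attitude': array([-0.2089, -0.0945,  0.4085,  0.8835])}
top {'K': array([[466.6038,   0.    , 277.3015],
       [  0.    , 466.6038, 209.1023],
       [  0.    ,   0.    ,   1.    ]]), 'origin': array([0.1912, 0.0322, 1.7931]), 'attitude': array([-0.7032, -0.0732,  0.0738,  0.7034])}
wrist {'K': array([[329.6016,   0.    , 283.0693],
       [  0.    , 329.6016, 210.963 ],
       [  0.    ,   0.    ,   1.    ]]), 'origin': array([ 0.3614, -0.5735,  0.3729]), 'attitude': array([ 0.8384, -0.1257,  0.0802, -0.5243])}
{'t': 0.1, 'q': array([ 1.0109,  0.4777,  0.0224,  1.5564, -0.0115,  1.1093, -0.0831]), 'joint_vel': array([-0.0015, -0.0001, -0.    , -0.0013, -0.0006, -0.0001, -0.0007]), 'joint_torque': array([  0.0046, -59.7757,   1.6136, -28.1951,   0.0128,   0.005 ,
        -0.    ]), 'eef_pos': array([ 0.2944, -0.6068,  0.2023]), 'tool_rot': array([-0.0008,  0.9746,  0.224 , -0.0002]), 'contact_force': array([-0.4789, -0.6063, -0.1845]), 'torque': array([ 0.0026,  0.0281, -0.0138]), 'grasp_force': 0.0, 'gripper_width': 1.0012591041252872}
```

View pics/side0.png

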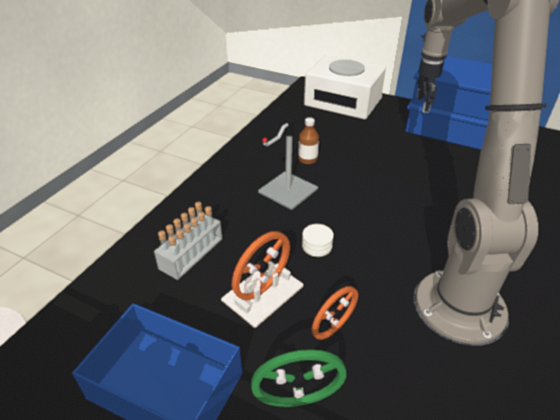

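View pics/top0.png

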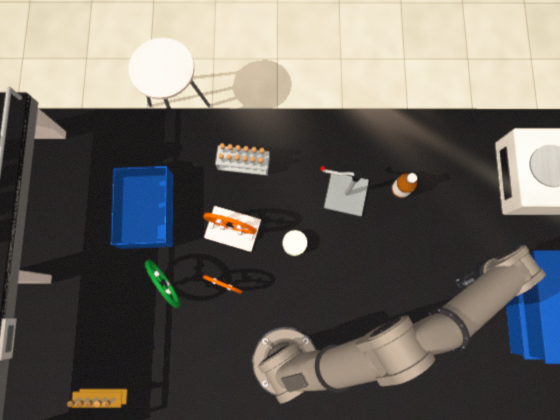

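The top view shows three wheels: orange in the white cradle (230,223), a smaller orange one (222,284) and a green one (162,284). The one in the cradle is the larger non-green one, so it fits. The stand is at (347,193), with the red tip at about (322,169). I'll enlarge to confirm.

```bash
cat > h.py <<'E'
from station import *
import cv2,numpy as np
from scipy.spatial.transform import Rotation as R
np.set_printoptions(precision=4,suppress=True)
def q2R(q): return R.from_quat(np.r_[q[1:],q[0]])
def proj(c,P):
    p=q2R(c['attitude']).inv().apply(np.atleast_2d(P)-c['origin'])*[1,-1,-1]
    p=p@c['K'].T; return p[:,:2]/p[:,2:]
def ray(c,uv):
    d=np.linalg.inv(c['K'])@[uv[0],uv[1],1]; return q2R(c['attitude']).apply(d*[1,-1,-1])
def onz(c,uv,z):
    d=ray(c,uv); return c['origin']+d*(z-c['origin'][2])/d[2]
def tri(obs):
    A=0;b=0
    for c,uv in obs:
        d=ray(c,uv);d/=np.linalg.norm(d);M=np.eye(3)-np.outer(d,d);A=A+M;b=b+M@c['origin']
    return np.linalg.solve(A,b)
E
python3 - <<'E'
import cv2,numpy as np
t=cv2.imread('pics/top0.png');s=cv2.imread('pics/side0.png')
a=cv2.resize(t[140:265,190:390],(800,500),interpolation=cv2.INTER_CUBIC)
b=cv2.resize(s[110:330,210:370],(436,600),interpolation=cv2.INTER_CUBIC)
cv2.imwrite('pics/c1.png',a)
b=cv2.resize(s[115:335,180:370],(518,600),interpolation=cv2.INTER_CUBIC)
cv2.imwrite('pics/c2.png',b)
E
```

```text
(no output)
```

View pics/c1.png

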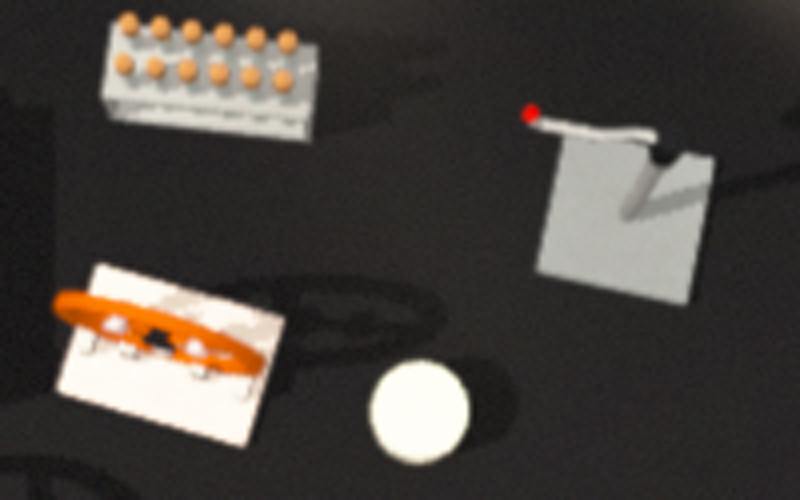

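View pics/c2.png

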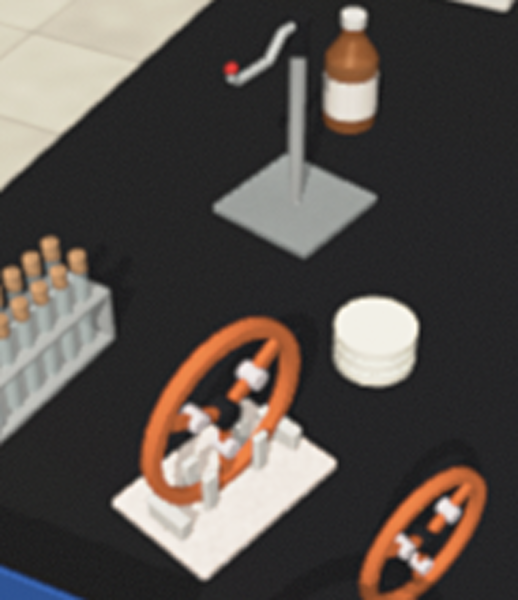

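The crops confirm it: the large orange wheel sits in the cradle (c1 158,335), the J-arm has its red tip at c1 (531,113), and the plate corners are clear. Now to turn those into positions.

```bash
python3 - <<'E'
from h import *
T=camera_params('top');S=camera_params('side')
f=lambda u,v:(u/4+190,v/4+140)
g=lambda u,v:(u*190/518+180,v*220/600+115)
st=[onz(T,f(*p),.012)[:2] for p in((537,271),(688,304),(715,157))]
sc=(st[0]+st[2])/2; print('stand',sc,np.linalg.norm(st[1]-st[0]),np.linalg.norm(st[2]-st[1]))
d=st[1]-st[2];print('stand -x dir',np.degrees(np.arctan2(d[1],d[0])), [np.degrees(np.arctan2(*(st[1]-st[0])[::-1]))])
cr=[onz(T,f(*p),.012)[:2] for p in((100,263),(285,318),(246,447),(57,392))]
print('cradle',np.mean(cr,0),[np.linalg.norm(cr[i]-cr[i-1]) for i in range(4)])
d=cr[1]-cr[0]+cr[2]-cr[3];print('slot dir',np.degrees(np.arctan2(d[1],d[0])))
tip=tri([(T,f(531,113)),(S,g(231,69))]);print('tip',tip,onz(T,f(531,113),.265),tip[:2]-sc,np.linalg.norm(tip[:2]-sc))
print('dish',onz(T,f(420,412),.048))
print('hub',tri([(T,f(158,338)),(S,g(232,411))]))
# bottle & rack
print('bottle top',onz(T,(411,178),.17)); print('rack',[onz(T,f(*p),.134) for p in((128,22),(283,80))])
c=np.mean(cr,0)
for n,P in(('c',[*c,.11]),('top',[*c,.21])):print(n,proj(T,P),proj(S,P))
w=camera_params('wrist');o=get_obs();Rt=q2R(o['tool_rot'])
print('cam in tool',Rt.inv().apply(w['origin']-o['eef_pos']),(Rt.inv()*q2R(w['attitude'])).as_matrix())
print(Rt.as_matrix())
E
```

```text
stand [ 0.6307 -0.242 ] 0.149809082519928 0.15160032430094417
stand -x dir 167.6906520551122 [np.float64(-102.66560783256838)]
cradle [0.4907 0.2021] [np.float64(0.13264924744088025), np.float64(0.18914142639883844), np.float64(0.13075060381140446), np.float64(0.19009740183863305)]
slot dir -106.51816284273097
tip [ 0.6574 -0.1242  0.2642] [ 0.6566 -0.1243  0.265 ] [0.0267 0.1178] 0.12076796853598509
dish [ 0.4297 -0.036   0.048 ]
hub [0.4866 0.2045 0.1171]
bottle top [ 0.6489 -0.4516  0.17  ]
rack [array([0.7852, 0.2375, 0.134 ]), array([0.7285, 0.0921, 0.134 ])]
c [[230.5002 224.171 ]] [[263.5749 266.2618]]
top [[227.6814 219.0941]] [[262.6861 238.5235]]
cam in tool [ 0.0747 -0.001  -0.1706] [[ 0.0008  0.9556  0.2947]
 [ 1.     -0.001   0.0007]
 [ 0.001   0.2947 -0.9556]]
[[ 0.8997  0.4366 -0.0008]
 [ 0.4366 -0.8997  0.0014]
 [-0.0001 -0.0016 -1.    ]]
```

```bash
python3 -m jog '[{"z":-0.04,"az":-0.14},{"z":-0.08,"az":-0.28},{"z":-0.12,"az":-0.42},{"z":-0.16,"az":-0.56},{"z":-0.18,"az":-0.7},{"z":-0.18,"az":-0.84},{"z":-0.18,"az":-0.9},{"z":-0.18,"az":-0.9}]' 0 40
cat > st.py <<'E'
from h import *
o=get_obs();p=o['eef_pos'];M=q2R(o['tool_rot']).as_matrix()
y=np.radians(-12.5);s=np.array([[np.cos(y),np.sin(y)],[-np.sin(y),np.cos(y)]])@(p[:2]-[.6307,-.242])
print('t',o['t'],'p',p,'standXY',s,'xang',np.degrees(np.arctan2(M[1,0],M[0,0])),'zdir',M[:,2],'F',o['contact_force'],'q',o['q'],'g',o['gripper_width'],o['grasp_force'])
E
python3 st.py
```

```text
t 0.1 p [ 0.2944 -0.6068  0.2023] standXY [-0.2494 -0.4289] xang 25.887305595717976 zdir [-0.0008  0.0014 -1.    ] F [-0.4789 -0.6063 -0.1845] q [ 1.0109  0.4777  0.0224  1.5564 -0.0115  1.1093 -0.0831] g 1.0012591041252872 0.0validation failed for argument at $[0]...
```

```bash
python3 -m jog '[{"x":0,"y":0,"z":-0.04,"ax":0,"ay":0,"az":-0.14},{"x":0,"y":0,"z":-0.08,"ax":0,"ay":0,"az":-0.28},{"x":0,"y":0,"z":-0.12,"ax":0,"ay":0,"az":-0.42},{"x":0,"y":0,"z":-0.16,"ax":0,"ay":0,"az":-0.56},{"x":0,"y":0,"z":-0.18,"ax":0,"ay":0,"az":-0.7},{"x":0,"y":0,"z":-0.18,"ax":0,"ay":0,"az":-0.84},{"x":0,"y":0,"z":-0.18,"ax":0,"ay":0,"az":-0.9},{"x":0,"y":0,"z":-0.18,"ax":0,"ay":0,"az":-0.9}]' 0 40; python3 st.py
```

```text
t: 0.9
eef_pos: [0.2945, -0.6071, 0.3828]
tool_rot: [-0.0, 0.78, 0.626, 0.0]
contact_force: [0.4, 0.6, -0.5]
gripper_width: 0.002
grasp_force: 0.0
t 0.9 p [ 0.2945 -0.6071  0.3828] standXY [-0.2492 -0.4293] xang 77.46710174259908 zdir [-0.0003  0.0007 -1.    ] F [ 0.4427  0.5851 -0.5423] q [ 1.118   0.3883 -0.1351  1.2898  0.0511  1.4676  0.7688] g 0.002047069065619987 0.0
```

```bash
python3 -m jog '[{"x":0.043,"y":0.0245,"z":0,"ax":0,"ay":0,"az":0},{"x":0.086,"y":0.049,"z":0,"ax":0,"ay":0,"az":0},{"x":0.129,"y":0.0735,"z":0,"ax":0,"ay":0,"az":0},{"x":0.172,"y":0.098,"z":0,"ax":0,"ay":0,"az":0},{"x":0.215,"y":0.1225,"z":0,"ax":0,"ay":0,"az":0},{"x":0.258,"y":0.147,"z":0,"ax":0,"ay":0,"az":0},{"x":0.301,"y":0.1715,"z":0,"ax":0,"ay":0,"az":0},{"x":0.344,"y":0.196,"z":0,"ax":0,"ay":0,"az":0},{"x":0.387,"y":0.2205,"z":0,"ax":0,"ay":0,"az":0},{"x":0.43,"y":0.245,"z":0,"ax":0,"ay":0,"az":0},{"x":0.473,"y":0.2695,"z":0,"ax":0,"ay":0,"az":0},{"x":0.514,"y":0.294,"z":0,"ax":0,"ay":0,"az":0}]' 0; python3 st.py
```

```text
t: 2.1
eef_pos: [0.6943, -0.1676, 0.3827]
tool_rot: [-0.0, 0.781, 0.625, -0.0]
contact_force: [0.1, -0.6, 0.2]
gripper_width: -0.004
grasp_force: 0.0
t 2.1 p [ 0.6943 -0.1676  0.3827] standXY [0.046  0.0864] xang 77.34529642913321 zdir [-0.0008  0.0001 -1.    ] F [ 0.1182 -0.5844  0.1816] q [ 0.3575  0.4822 -0.3441  1.1652  0.1573  1.52   -0.179 ] g -0.003633852325991859 0.0
```

```bash
python3 -m jog '[{"x":0,"y":0,"z":0.04,"ax":0,"ay":0,"az":0},{"x":0,"y":0,"z":0.08,"ax":0,"ay":0,"az":0},{"x":0,"y":0,"z":0.12,"ax":0,"ay":0,"az":0},{"x":0,"y":0,"z":0.145,"ax":0,"ay":0,"az":0},{"x":0,"y":0,"z":0.155,"ax":0,"ay":0,"az":0},{"x":0,"y":0,"z":0.155,"ax":0,"ay":0,"az":0},{"x":0,"y":-0.01,"z":0.155,"ax":0,"ay":0,"az":0},{"x":0,"y":-0.019,"z":0.155,"ax":0,"ay":0,"az":0},{"x":0,"y":-0.028,"z":0.155,"ax":0,"ay":0,"az":0},{"x":0,"y":-0.036,"z":0.155,"ax":0,"ay":0,"az":0},{"x":0,"y":-0.043,"z":0.155,"ax":0,"ay":0,"az":0}]' 0; python3 - <<'E'
from h import *
cv2.imwrite('pics/w1.png',np.hstack([cv2.resize(read_camera('top')[120:220,280:400,::-1],(480,400)),cv2.resize(read_camera('side')[90:220,240:340,::-1],(308,400))]))
E
python3 st.py
```

```text
t: 3.2
eef_pos: [0.6507, -0.16, 0.229]
tool_rot: [0.0, 0.78, 0.626, 0.0]
contact_force: [0.3, -0.0, -0.1]
gripper_width: 0.002
grasp_force: 0.0
t 3.3 p [ 0.6505 -0.16    0.2288] standXY [0.0016 0.0843] xang 77.44968353429891 zdir [ 0.0002 -0.0004 -1.    ] F [ 0.0492  0.1055 -0.4067] q [ 0.3972  0.4738 -0.3559  1.5197  0.1733  1.179  -0.208 ] g -0.0034652149921804765 0.0
```

View pics/w1.png

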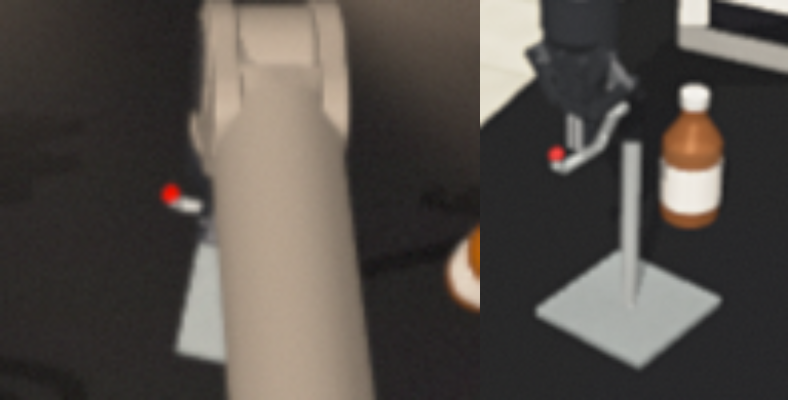

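The tip (crop 171,193) has hardly moved yet. The fingers are just behind the bar, so I'll continue along the arc.

```bash
python3 -m jog '[{"x":0,"y":-0.015,"z":0,"ax":0,"ay":0,"az":0},{"x":-0.002,"y":-0.023,"z":0,"ax":0,"ay":0,"az":0},{"x":-0.004,"y":-0.030,"z":0,"ax":0,"ay":0,"az":0},{"x":-0.007,"y":-0.037,"z":0,"ax":0,"ay":0,"az":0},{"x":-0.01,"y":-0.044,"z":0,"ax":0,"ay":0,"az":0},{"x":-0.018,"y":-0.057,"z":0,"ax":0,"ay":0,"az":0},{"x":-0.028,"y":-0.068,"z":0,"ax":0,"ay":0,"az":0},{"x":-0.034,"y":-0.072,"z":0,"ax":0,"ay":0,"az":0},{"x":-0.04,"y":-0.077,"z":0,"ax":0,"ay":0,"az":0},{"x":-0.047,"y":-0.08,"z":0,"ax":0,"ay":0,"az":0},{"x":-0.054,"y":-0.084,"z":0,"ax":0,"ay":0,"az":0},{"x":-0.060,"y":-0.086,"z":0,"ax":0,"ay":0,"az":0}]' 0;python3 st.py
python3 -m jog '[{"x":-0.003,"y":-0.001,"z":0,"ax":0,"ay":0,"az":0},{"x":-0.006,"y":-0.002,"z":0,"ax":0,"ay":0,"az":0}]'
```

```text
t: 4.5
eef_pos: [0.5541, -0.2006, 0.2282]
tool_rot: [0.0, 0.78, 0.626, -0.0]
contact_force: [-0.1, -0.1, -0.1]
gripper_width: 0.002
grasp_force: 0.0
t 4.5 p [ 0.5541 -0.2006  0.2282] standXY [-0.0838  0.0238] xang 77.43979516519651 zdir [-0.0001 -0.0001 -1.    ] F [-0.0515 -0.0764 -0.1146] q [ 0.523   0.3383 -0.3568  1.7192  0.13    1.1074 -0.0927] g 0.0018597918863214567 0.0
t: 4.7
eef_pos: [0.5512, -0.2056, 0.2282]
tool_rot: [0.0, 0.78, 0.626, 0.0]
contact_force: [-0.1, -0.2, 0.4]
gripper_width: -0.0
grasp_force: 0.0
```

```bash
python3 -m jog '[{"x":-0.002,"y":0,"z":0,"ax":0,"ay":0,"az":0},{"x":-0.004,"y":0,"z":0,"ax":0,"ay":0,"az":0}]'
python3 -m jog '[{"x":-0.002,"y":0,"z":0,"ax":0,"ay":0,"az":0},{"x":-0.004,"y":0,"z":0,"ax":0,"ay":0,"az":0}]'; python3 - <<'E'
from h import *
S=camera_params('side');T=camera_params('top')
P=[[.6307-.12*.9763,-.242+.12*.2164,.265]]
print(proj(S,P),proj(T,P))
for n in('side','top'):
    h=cv2.cvtColor(read_camera(n),cv2.COLOR_RGB2HSV);m=(((h[...,0]<4)|(h[...,0]>176))&(h[...,1]>180)&(h[...,2]>130)).astype('uint8')
    k=cv2.connectedComponentsWithStats(m);print(n,[(c,s[4]) for c,s in zip(k[3][1:],k[2][1:]) if s[4]>4])
E
python3 st.py
```

```text
t: 4.9
eef_pos: [0.5504, -0.2092, 0.2282]
tool_rot: [-0.0, 0.78, 0.626, 0.0]
contact_force: [-0.2, -0.5, -0.4]
gripper_width: 0.001
grasp_force: 0.0
t: 5.1
eef_pos: [0.5495, -0.2132, 0.2282]
tool_rot: [0.0, 0.78, 0.626, 0.0]
contact_force: [-0.5, -0.2, -0.2]
gripper_width: 0.001
grasp_force: 0.0
[[321.1776 137.1392]] [[351.0424 209.2986]]
side [(array([264.5, 139.2]), np.int32(10))]
top [(array([322.2857, 167.7857]), np.int32(14))]
t 5.2 p [ 0.5494 -0.2135  0.2282] standXY [-0.0856  0.0102] xang 77.43056081762576 zdir [-0.     -0.0001 -1.    ] F [-0.5482  0.7302  0.8741] q [ 0.542   0.3379 -0.3512  1.7192  0.128   1.107  -0.0677] g 0.00011829820827538354 0.0
```

The red tip is still at its old pixel, so the fingers did not take the arm along. I'll look before doing anything else.

```bash
python3 - <<'E'
from h import *
cv2.imwrite('pics/w2.png',np.hstack([cv2.resize(read_camera('wrist')[:,:,::-1],(480,360)),cv2.resize(read_camera('side')[90:210,220:320,::-1],(300,360),interpolation=cv2.INTER_CUBIC)]))
w=camera_params('wrist');print(proj(w,[[.6307,-.242,.27],[.6567,-.1243,.265],[.649,-.16,.245]])*480/560)
o=get_obs();print(proj(w,[o['eef_pos']])*480/560,(proj(camera_params('side'),[o['eef_pos']])-[220,90])*3)
E
```

```text
[[407.436  265.8111]
 [450.083    7.7123]
 [408.5793  98.358 ]]
[[244.1053 214.6023]] [[268.1529 165.3606]]
```

View pics/w2.png

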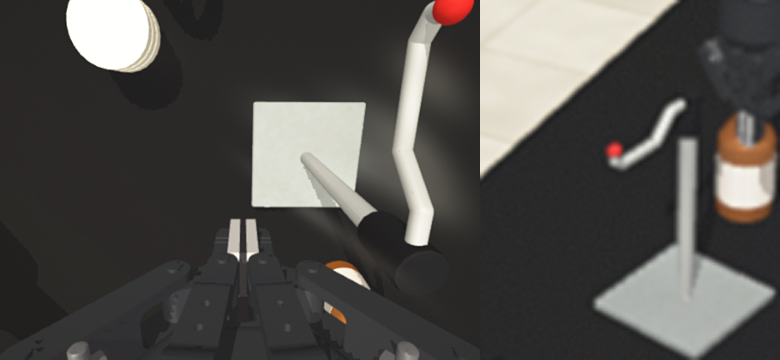

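```bash
python3 - <<'E'
from h import *
S=camera_params('side')
f=lambda P:(proj(S,P)-[240,90])*[3.08,400/130]+[480,0]
print(f([[.6505,-.16,.2288],[.6505,-.16,.2488],[.6505,-.16,.2688],[.6307+.018,-.242+.082,.245],[.6567,-.1243,.265]]))
E
python3 st.py
```

```text
[[580.2603 170.0326]
 [580.0807 152.8771]
 [579.8977 135.3974]
 [581.7192 156.594 ]
 [557.3801 154.3191]]
t 5.3 p [ 0.5494 -0.2131  0.2282] standXY [-0.0856  0.0106] xang 77.45569440465599 zdir [ 0.      0.0001 -1.    ] F [ 0.5061  0.1601 -0.3191] q [ 0.5417  0.3378 -0.3516  1.7193  0.1279  1.1071 -0.0679] g -0.0020990381169380653 0.0
```

```bash
python3 - <<'E'
from h import *
w=camera_params('wrist');S=camera_params('side');o=get_obs();p=o['eef_pos']
W=read_camera('wrist')[:,:,::-1];s=read_camera('side')[:,:,::-1]
a=cv2.resize(W[230:330,230:340],(440,400),interpolation=cv2.INTER_CUBIC);b=cv2.resize(s[90:180,280:350],(311,400),interpolation=cv2.INTER_CUBIC)
for i,dz in enumerate((0,.02,.04)):
    print(dz,(proj(w,[p+[0,0,dz]])-[230,230])*4,(proj(S,[p+[0,0,dz]])-[280,90])*4.444+[440,0])
cv2.imwrite('pics/w3.png',np.hstack([a,b]))
E
```

```text
0 [[219.158   81.4774]] [[570.5838 244.9542]]
0.02 [[219.7075 146.2095]] [[571.8547 220.2154]]
0.04 [[220.4    227.7801]] [[573.1496 195.0099]]
```

View pics/w3.png

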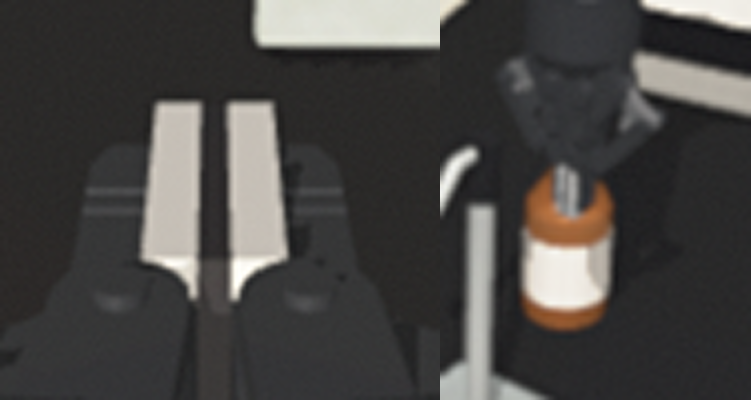

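The wrist crop (pad tips near row 100) and the side crop (tips near row 214, against 245 predicted) both put the real fingertips about 25 mm above the reported TCP. The fingers therefore skimmed over the bar. I'll go back and repeat the push about 20 mm lower.

```bash
python3 -m jog '[{"x":0,"y":0,"z":-0.04,"ax":0,"ay":0,"az":0},{"x":0,"y":0,"z":-0.07,"ax":0,"ay":0,"az":0},{"x":0.02,"y":0.035,"z":-0.07,"ax":0,"ay":0,"az":0},{"x":0.04,"y":0.07,"z":-0.07,"ax":0,"ay":0,"az":0},{"x":0.06,"y":0.1,"z":-0.07,"ax":0,"ay":0,"az":0},{"x":0.075,"y":0.131,"z":-0.07,"ax":0,"ay":0,"az":0},{"x":0.075,"y":0.131,"z":-0.07,"ax":0,"ay":0,"az":0},{"x":0.075,"y":0.131,"z":-0.03,"ax":0,"ay":0,"az":0},{"x":0.075,"y":0.131,"z":0.005,"ax":0,"ay":0,"az":0},{"x":0.075,"y":0.131,"z":0.018,"ax":0,"ay":0,"az":0},{"x":0.075,"y":0.131,"z":0.018,"ax":0,"ay":0,"az":0}]' 0
python3 st.py
python3 -m jog '[{"x":0,"y":-0.01,"z":0,"ax":0,"ay":0,"az":0},{"x":0,"y":-0.02,"z":0,"ax":0,"ay":0,"az":0},{"x":0,"y":-0.028,"z":0,"ax":0,"ay":0,"az":0},{"x":0,"y":-0.035,"z":0,"ax":0,"ay":0,"az":0},{"x":0,"y":-0.042,"z":0,"ax":0,"ay":0,"az":0}]'
```

```text
t: 6.5
eef_pos: [0.6919, -0.1687, 0.2081]
tool_rot: [-0.002, 0.78, 0.625, -0.002]
contact_force: [-0.1, -0.3, 0.2]
gripper_width: 0.002
grasp_force: 0.0
t 6.5 p [ 0.6919 -0.1687  0.2081] standXY [0.0439 0.0848] xang 77.43574954382258 zdir [-0.0043  0.0005 -1.    ] F [-0.0738 -0.3085  0.1685] q [ 0.3792  0.5633 -0.3495  1.4243  0.1979  1.193  -0.2137] g 0.0020458953192692302 0.0
t: 7.0
eef_pos: [0.6528, -0.1595, 0.2117]
tool_rot: [0.001, 0.78, 0.626, 0.001]
contact_force: [2.3, -0.5, 1.6]
gripper_width: -0.002
grasp_force: 1.1
```

```bash
cat > red.py <<'E'
from h import *
ob=[]
for n in('side','top'):
    h=cv2.cvtColor(read_camera(n),cv2.COLOR_RGB2HSV);m=(((h[...,0]<4)|(h[...,0]>176))&(h[...,1]>180)&(h[...,2]>130)).astype('uint8')
    k=cv2.connectedComponentsWithStats(m);c=[(c,s[4]) for c,s in zip(k[3][1:],k[2][1:]) if s[4]>4];print(n,c)
    if c:
        e=onz(camera_params(n),max(c,key=lambda t:t[1])[0],.265)[:2]-[.6307,-.242];print('arm angle',np.degrees(np.arctan2(e[1],e[0]))-77.5,'r',np.linalg.norm(e))
E
python3 red.py; python3 st.py
```

```text
side [(array([270.2, 141.6]), np.int32(5))]
arm angle 8.294884111048091 r 0.11836397451773809
top [(array([321.5, 174.5]), np.int32(14))]
arm angle 10.716456273168362 r 0.12251458241459037
t 7.1 p [ 0.6521 -0.1593  0.2111] standXY [0.0029 0.0854] xang 77.4485969722486 zdir [ 0.0008 -0.0004 -1.    ] F [ 0.2737 -0.7503  0.3463] q [ 0.4002  0.4903 -0.3626  1.5364  0.1847  1.1478 -0.2183] g -0.0015876832959009941 0.34688559360802174
```

It moves now. Continuing the arc.

```bash
python3 -m jog '[{"x":0,"y":-0.008,"z":0,"ax":0,"ay":0,"az":0},{"x":0,"y":-0.015,"z":0,"ax":0,"ay":0,"az":0},{"x":-0.001,"y":-0.023,"z":0,"ax":0,"ay":0,"az":0},{"x":-0.003,"y":-0.030,"z":0,"ax":0,"ay":0,"az":0},{"x":-0.006,"y":-0.037,"z":0,"ax":0,"ay":0,"az":0},{"x":-0.009,"y":-0.044,"z":0,"ax":0,"ay":0,"az":0},{"x":-0.013,"y":-0.051,"z":0,"ax":0,"ay":0,"az":0},{"x":-0.017,"y":-0.057,"z":0,"ax":0,"ay":0,"az":0},{"x":-0.022,"y":-0.063,"z":0,"ax":0,"ay":0,"az":0},{"x":-0.027,"y":-0.068,"z":0,"ax":0,"ay":0,"az":0},{"x":-0.033,"y":-0.072,"z":0,"ax":0,"ay":0,"az":0},{"x":-0.039,"y":-0.077,"z":0,"ax":0,"ay":0,"az":0}]' 0
python3 -m jog '[{"x":-0.007,"y":-0.003,"z":0,"ax":0,"ay":0,"az":0},{"x":-0.013,"y":-0.006,"z":0,"ax":0,"ay":0,"az":0},{"x":-0.018,"y":-0.008,"z":0,"ax":0,"ay":0,"az":0},{"x":-0.022,"y":-0.009,"z":0,"ax":0,"ay":0,"az":0},{"x":-0.026,"y":-0.01,"z":0,"ax":0,"ay":0,"az":0},{"x":-0.026,"y":-0.01,"z":0,"ax":0,"ay":0,"az":0}]'
python3 red.py; python3 st.py
```

```text
t: 8.3
eef_pos: [0.5685, -0.1811, 0.2102]
tool_rot: [-0.0, 0.78, 0.626, 0.0]
contact_force: [1.4, -0.0, -0.1]
gripper_width: -0.0
grasp_force: 0.7
t: 8.9
eef_pos: [0.5531, -0.2047, 0.2101]
tool_rot: [-0.0, 0.78, 0.625, -0.0]
contact_force: [-0.1, 0.1, -0.9]
gripper_width: -0.001
grasp_force: 0.0
side [(array([319.5, 137. ]), np.int32(12))]
arm angle 88.73219677737262 r 0.11563638644340314
top []
t 9.0 p [ 0.5532 -0.2041  0.2101] standXY [-0.0838  0.0202] xang 77.43484014297034 zdir [-0.0007 -0.0002 -1.    ] F [-0.1344  0.3705 -0.1233] q [ 0.5335  0.3567 -0.3641  1.7379  0.1423  1.0735 -0.0971] g -4.012155735562858e-05 0.0
```

```bash
python3 -m jog '[{"x":-0.002,"y":0,"z":0,"ax":0,"ay":0,"az":0},{"x":-0.004,"y":0,"z":0,"ax":0,"ay":0,"az":0},{"x":-0.004,"y":0,"z":0,"ax":0,"ay":0,"az":0}]';python3 -m jog '[{"x":-0.002,"y":0,"z":0,"ax":0,"ay":0,"az":0},{"x":-0.002,"y":0,"z":0,"ax":0,"ay":0,"az":0}]'
python3 red.py
```

```text
t: 9.3
eef_pos: [0.5525, -0.2076, 0.2101]
tool_rot: [-0.0, 0.78, 0.626, -0.0]
contact_force: [0.0, 0.7, -0.1]
gripper_width: 0.002
grasp_force: 0.6
t: 9.5
eef_pos: [0.5525, -0.2076, 0.2101]
tool_rot: [-0.001, 0.78, 0.626, 0.001]
contact_force: [-0.5, 4.6, 1.3]
gripper_width: -0.005
grasp_force: 2.7
side [(array([320.0909, 136.2727]), np.int32(11))]
arm angle 91.00854362120228 r 0.11457625067031406
top []
```

The arm is at its stop: 4.6 N with no further motion, and the tip where predicted. I'll back off, rise and go above the wheel.

```bash
python3 -m jog '[{"x":0.012,"y":0,"z":0,"ax":0,"ay":0,"az":0},{"x":0.012,"y":0,"z":-0.04,"ax":0,"ay":0,"az":0},{"x":0.012,"y":0,"z":-0.08,"ax":0,"ay":0,"az":0.03},{"x":0.04,"y":-0.01,"z":-0.11,"ax":0,"ay":0,"az":0.07},{"x":0.085,"y":-0.025,"z":-0.12,"ax":0,"ay":0,"az":0.07},{"x":0.13,"y":-0.04,"z":-0.12,"ax":0,"ay":0,"az":0.07},{"x":0.175,"y":-0.055,"z":-0.12,"ax":0,"ay":0,"az":0.07},{"x":0.22,"y":-0.07,"z":-0.12,"ax":0,"ay":0,"az":0.07},{"x":0.265,"y":-0.085,"z":-0.12,"ax":0,"ay":0,"az":0.07},{"x":0.31,"y":-0.1,"z":-0.12,"ax":0,"ay":0,"az":0.07},{"x":0.355,"y":-0.115,"z":-0.12,"ax":0,"ay":0,"az":0.07},{"x":0.395,"y":-0.13,"z":-0.12,"ax":0,"ay":0,"az":0.07}]' 0.6
python3 -m jog '[{"x":0.02,"y":-0.008,"z":0,"ax":0,"ay":0,"az":0},{"x":0.041,"y":-0.018,"z":0,"ax":0,"ay":0,"az":0},{"x":0.041,"y":-0.018,"z":0,"ax":0,"ay":0,"az":0}]'
python3 st.py; python3 red.py; python3 - <<'E'
from h import *
w=camera_params('wrist')
cv2.imwrite('pics/w4.png',cv2.resize(read_camera('wrist')[:,:,::-1],(800,600)))
c=np.array([.4907,.2021]);u=np.array([np.cos(np.radians(73.5)),np.sin(np.radians(73.5))])
P=[[*c,.21],[*(c+.05*u),.1966],[*(c+.1*u),.11],[*(c-.1*u),.11],[*c,.11]]
print(proj(w,P)*800/560, proj(w,[get_obs()['eef_pos']+[0,0,.025]])*800/560)
E
```

```text
t: 10.8
eef_pos: [0.5106, 0.2065, 0.3305]
tool_rot: [0.0, 0.801, 0.598, 0.0]
contact_force: [0.0, 0.1, -0.2]
gripper_width: 0.601
grasp_force: 0.0
t: 11.1
eef_pos: [0.5041, 0.2526, 0.3304]
tool_rot: [-0.001, 0.8, 0.6, 0.001]
contact_force: [0.6, 0.0, 0.7]
gripper_width: 0.602
grasp_force: 0.0
t 11.1 p [0.5041 0.2526 0.3304] standXY [-0.2307  0.4555] xang 73.7736576216871 zdir [ 0.0002  0.0016 -1.    ] F [0.5648 0.0177 0.702 ] q [-0.0539  0.2576 -0.6366  1.6235  0.1562  1.3112 -0.998 ] g 0.6015560210774594 0.0
side [(array([320.    , 136.4444]), np.int32(9))]
arm angle 90.51251925561922 r 0.11492538781779756
top [(array([350.1667, 208.8333]), np.int32(6))]
arm angle 88.48380972322272 r 0.11910948932679015
[[404.4449 351.4021]
 [404.514  273.77  ]
 [404.635  188.0688]
 [404.4614 408.0663]
 [404.5419 305.9593]] [[409.1423 389.4646]]
```

View pics/w4.png

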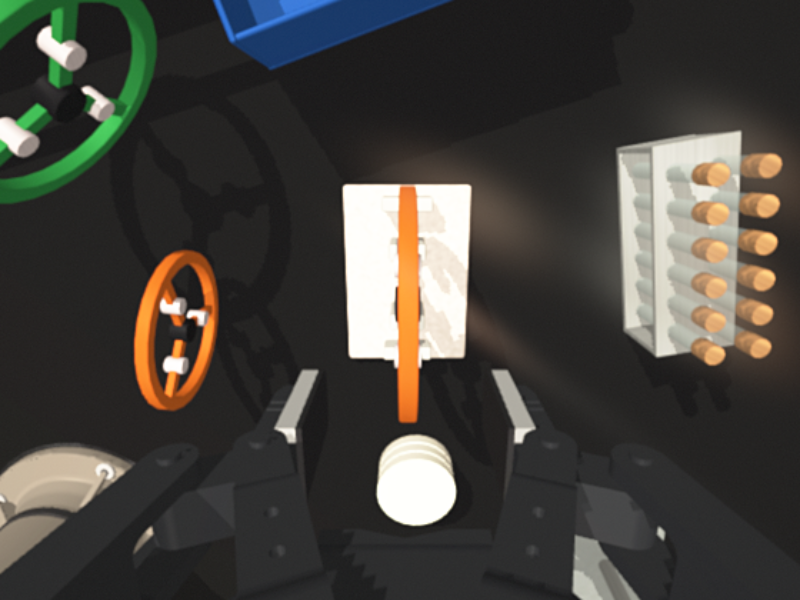

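The wrist view shows the orange rim at column 408, between the pads (318 and 492), and parallel to them. The cradle, tube rack and dishes are undisturbed. Descending.

```bash
python3 -m jog '[{"x":-0.002,"y":0,"z":0.035,"ax":0,"ay":0,"az":0},{"x":-0.002,"y":0.001,"z":0.07,"ax":0,"ay":0,"az":0},{"x":-0.002,"y":0.001,"z":0.1,"ax":0,"ay":0,"az":0},{"x":-0.002,"y":0.001,"z":0.125,"ax":0,"ay":0,"az":0},{"x":-0.002,"y":0.001,"z":0.145,"ax":0,"ay":0,"az":0},{"x":-0.002,"y":0.001,"z":0.16,"ax":0,"ay":0,"az":0},{"x":-0.002,"y":0.001,"z":0.175,"ax":0,"ay":0,"az":0},{"x":-0.002,"y":0.001,"z":0.185,"ax":0,"ay":0,"az":0},{"x":-0.002,"y":0.001,"z":0.185,"ax":0,"ay":0,"az":0}]' 0.6
python3 - <<'E'
from h import *
s=read_camera('side')[:,:,::-1];W=read_camera('wrist')[:,:,::-1]
cv2.imwrite('pics/w5.png',np.hstack([cv2.resize(W,(480,360)),cv2.resize(s[190:310,210:316],(318,360),interpolation=cv2.INTER_CUBIC)]))
E
```

```text
t: 12.15
eef_pos: [0.5056, 0.2456, 0.1441]
tool_rot: [-0.0, 0.802, 0.598, -0.001]
contact_force: [0.2, -0.6, 0.8]
gripper_width: 0.604
grasp_force: 0.0
```

View pics/w5.png

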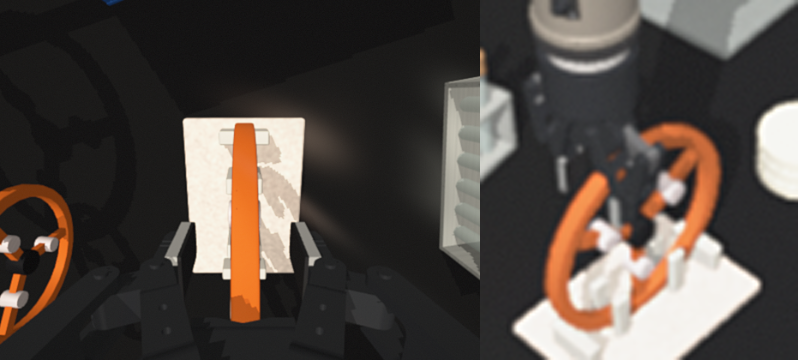

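The fingers straddle the rim on the +y side of the top, with the pads clear on both faces. Gripping and lifting slightly.

```bash
python3 -m jog '[{"x":0,"y":0,"z":0,"ax":0,"ay":0,"az":0},{"x":0,"y":0,"z":0,"ax":0,"ay":0,"az":0},{"x":0,"y":0,"z":0,"ax":0,"ay":0,"az":0},{"x":0,"y":0,"z":0,"ax":0,"ay":0,"az":0},{"x":0,"y":0,"z":0,"ax":0,"ay":0,"az":0},{"x":0,"y":0,"z":0,"ax":0,"ay":0,"az":0}]' 0 80
python3 -m jog '[{"x":0,"y":0,"z":-0.008,"ax":0,"ay":0,"az":0},{"x":0,"y":0,"z":-0.016,"ax":0,"ay":0,"az":0},{"x":0,"y":0,"z":-0.024,"ax":0,"ay":0,"az":0},{"x":0,"y":0,"z":-0.03,"ax":0,"ay":0,"az":0},{"x":0,"y":0,"z":-0.03,"ax":0,"ay":0,"az":0}]'; python3 st.py
```

```text
t: 12.85
eef_pos: [0.5066, 0.2467, 0.146]
tool_rot: [0.0, 0.802, 0.598, 0.001]
contact_force: [0.5, -0.3, 6.3]
gripper_width: 0.147
grasp_force: 78.7
t: 13.35
eef_pos: [0.5065, 0.2467, 0.1763]
tool_rot: [0.0, 0.802, 0.598, 0.001]
contact_force: [0.0, 0.2, -2.8]
gripper_width: 0.146
grasp_force: 78.1
t 13.35 p [0.5065 0.2467 0.1763] standXY [-0.227   0.4502] xang 73.43508376678729 zdir [ 0.0016  0.0008 -1.    ] F [ 0.023   0.1585 -2.8441] q [-0.0822  0.3855 -0.606   1.8238  0.2563  1.0092 -1.0804] g 0.14647710629019386 78.09238091111183
```

```bash
python3 -m jog '[{"x":0,"y":0,"z":-0.015,"ax":0,"ay":0,"az":0},{"x":0,"y":0,"z":-0.035,"ax":0,"ay":0,"az":0},{"x":0,"y":0,"z":-0.055,"ax":0,"ay":0,"az":0},{"x":0,"y":0,"z":-0.07,"ax":0,"ay":0,"az":0},{"x":0,"y":0,"z":-0.07,"ax":0,"ay":0,"az":0},{"x":-0.015,"y":0.003,"z":-0.07,"ax":0,"ay":0,"az":0},{"x":-0.04,"y":0.008,"z":-0.07,"ax":0,"ay":0,"az":0},{"x":-0.075,"y":0.015,"z":-0.07,"ax":0,"ay":0,"az":-0.01},{"x":-0.11,"y":0.022,"z":-0.07,"ax":0,"ay":0,"az":-0.02},{"x":-0.145,"y":0.029,"z":-0.07,"ax":0,"ay":0,"az":-0.03},{"x":-0.18,"y":0.036,"z":-0.07,"ax":0,"ay":0,"az":-0.04},{"x":-0.215,"y":0.043,"z":-0.07,"ax":0,"ay":0,"az":-0.05}]'
python3 -m jog '[{"x":-0.035,"y":0.005,"z":0,"ax":0,"ay":0,"az":-0.01},{"x":-0.07,"y":0.01,"z":0,"ax":0,"ay":0,"az":-0.02},{"x":-0.105,"y":0.016,"z":0,"ax":0,"ay":0,"az":-0.02},{"x":-0.135,"y":0.022,"z":0,"ax":0,"ay":0,"az":-0.02},{"x":-0.16,"y":0.026,"z":0,"ax":0,"ay":0,"az":-0.02},{"x":-0.175,"y":0.028,"z":0,"ax":0,"ay":0,"az":-0.02},{"x":-0.175,"y":0.028,"z":0,"ax":0,"ay":0,"az":-0.02},{"x":-0.175,"y":0.028,"z":0,"ax":0,"ay":0,"az":-0.02}]'
python3 st.py;python3 red.py
```

```text
t: 14.55
eef_pos: [0.4842, 0.0251, 0.2439]
tool_rot: [-0.001, 0.787, 0.618, -0.001]
contact_force: [0.5, 0.2, -1.8]
gripper_width: 0.148
grasp_force: 78.3
t: 15.35
eef_pos: [0.4706, -0.1486, 0.2443]
tool_rot: [-0.001, 0.78, 0.625, -0.0]
contact_force: [-0.4, 0.7, -1.8]
gripper_width: 0.146
grasp_force: 78.2
t 15.35 p [ 0.4706 -0.1486  0.2443] standXY [-0.1765  0.0565] xang 77.39779026719401 zdir [-0.0018  0.0009 -1.    ] F [-0.4027  0.711  -1.8433] q [ 0.5449  0.1646 -0.4067  1.905   0.0725  1.0882 -0.1107] g 0.146475417840042 78.24151486158371
side []
top []
```

```bash
cat > fit.py <<'E'
from h import *
from scipy.optimize import minimize
def fit(off=(-.047,-.036)):
    o=get_obs();p=o['eef_pos'];M=q2R(o['tool_rot']).as_matrix();S=camera_params('side')
    h=cv2.cvtColor(read_camera('side'),cv2.COLOR_RGB2HSV);m=((h[...,0]>4)&(h[...,0]<14)&(h[...,1]>150)&(h[...,2]>90))
    th=np.linspace(0,2*np.pi,90)
    c0=p+M[:,0]*off[0]-M[:,2]*off[1]
    uv=proj(S,c0)[0];yy,xx=np.mgrid[:420,:560];roi=np.hypot(xx-uv[0],yy-uv[1])<70
    m=(m&roi); d=cv2.distanceTransform((~m).astype('uint8'),cv2.DIST_L2,3);ys,xs=np.nonzero(m)
    def cost(v):
        c=c0+M[:,0]*v[0]-M[:,2]*v[1]; ax=M[:,1]+M[:,0]*v[2]
        ax/=np.linalg.norm(ax);e=np.cross(ax,[0,0,1]);e/=np.linalg.norm(e);f=np.cross(e,ax)
        P=c+.0925*(np.cos(th)[:,None]*e+np.sin(th)[:,None]*f);q=proj(S,P)
        dd=np.min(np.hypot(xs[:,None]-q[:,0],ys[:,None]-q[:,1]),1)
        return np.mean(np.minimum(dd,8)**2)
    r=minimize(cost,[0,0,0],method='Nelder-Mead',options=dict(initial_simplex=[[0,0,0],[.02,0,0],[0,.02,0],[0,0,.1]]))
    c=c0+M[:,0]*r.x[0]-M[:,2]*r.x[1]
    y=np.radians(-12.5);s=np.array([[np.cos(y),np.sin(y)],[-np.sin(y),np.cos(y)]])@(c[:2]-[.6307,-.242])
    print('corr',r.x,'cost',r.fun,'n',m.sum(),'centre z',c[2],'rimtop z',c[2]+.085,'stand XY',s)
if __name__=='__main__':fit()
E
python3 fit.py
```

```text
corr [0.0074 0.0046 0.0167] cost 17.449493669017073 n 1092 centre z 0.2134185713255489 rimtop z 0.2984185713255489 stand XY [-0.176   0.0181]
```

```bash
sed -i 's/np.minimum(dd,8)/np.minimum(dd,4)/' fit.py; python3 - <<'E'
from fit import *
fit();fit((-.04,-.031))
w=read_camera('wrist')[:,:,::-1];s=read_camera('side')[:,:,::-1]
S=camera_params('side')
st=lambda X,Y,z:[.6307+.9763*X+.2164*Y,-.242-.2164*X+.9763*Y,z]
a=cv2.resize(s[70:270,240:440],(600,600),interpolation=cv2.INTER_CUBIC)
th=np.linspace(0,2*np.pi,60)
for Y0,z,col in((.0095,.209,(255,255,0)),(.0181,.2134,(0,255,0))):
    for r in(.1,):
        for u,v in (proj(S,[st(-.176,Y0+r*np.sin(t),z+r*np.cos(t)) for t in th])-[240,70])*3: cv2.circle(a,(int(u),int(v)),1,col,-1)
cv2.imwrite('pics/w6.png',a)
E
```

```text
corr [0.0052 0.0028 0.0029] cost 7.177280784148984 n 1085 centre z 0.21172783076078938 rimtop z 0.2967278307607894 stand XY [-0.1758  0.016 ]
corr [-0.0019 -0.0024  0.0039] cost 7.164882829689724 n 1088 centre z 0.21166037077767783 rimtop z 0.2966603707776778 stand XY [-0.1757  0.0159]
```

View pics/w6.png

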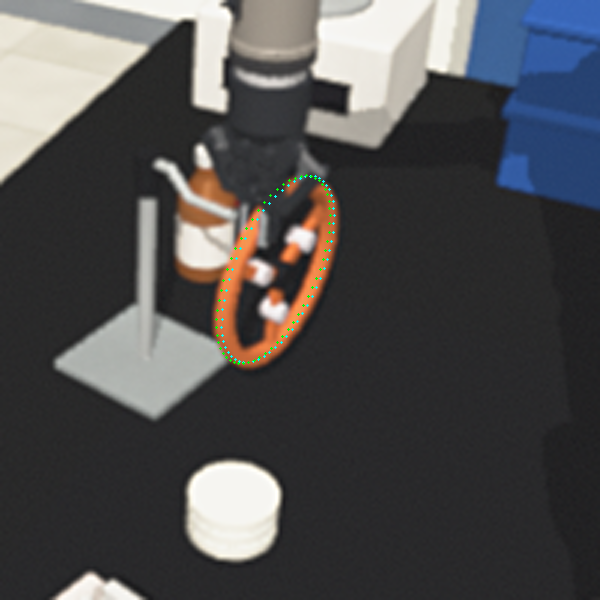

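The last picture shows the wheel upright in the grip, its rim matching the projected model. It stands ahead of the hook tip with the dishes and bottle untouched. Now I'll pass it over the tip at this height, slowly.

```bash
python3 -m jog '[{"x":-0.007,"y":0.005,"z":0,"ax":0,"ay":0,"az":0},{"x":-0.013,"y":0.012,"z":0,"ax":0,"ay":0,"az":0},{"x":-0.013,"y":0.02,"z":0,"ax":0,"ay":0,"az":0},{"x":-0.013,"y":0.028,"z":0,"ax":0,"ay":0,"az":0},{"x":-0.013,"y":0.036,"z":0,"ax":0,"ay":0,"az":0},{"x":-0.013,"y":0.044,"z":0,"ax":0,"ay":0,"az":0},{"x":-0.013,"y":0.05,"z":0,"ax":0,"ay":0,"az":0}]'
python3 -m jog '[{"x":0,"y":0.009,"z":0,"ax":0,"ay":0,"az":0},{"x":0,"y":0.018,"z":0,"ax":0,"ay":0,"az":0},{"x":0,"y":0.027,"z":0,"ax":0,"ay":0,"az":0},{"x":0,"y":0.036,"z":0,"ax":0,"ay":0,"az":0},{"x":0,"y":0.042,"z":0,"ax":0,"ay":0,"az":0},{"x":0,"y":0.042,"z":0,"ax":0,"ay":0,"az":0}]'
python3 st.py; python3 fit.py; python3 red.py
```

```text
t: 16.4
eef_pos: [0.5186, -0.1722, 0.2451]
tool_rot: [-0.0, 0.78, 0.626, 0.0]
contact_force: [-0.4, 0.3, -2.9]
gripper_width: 0.147
grasp_force: 78.3
t: 17.0
eef_pos: [0.5595, -0.1814, 0.245]
tool_rot: [-0.0, 0.78, 0.626, 0.0]
contact_force: [0.0, 1.0, -2.7]
gripper_width: 0.143
grasp_force: 78.3
t 17.0 p [ 0.5595 -0.1814  0.245 ] standXY [-0.0827  0.0437] xang 77.45736877004711 zdir [ 0.0002  0.0003 -1.    ] F [ 0.0195  1.0151 -2.7085] q [ 0.5096  0.3249 -0.3813  1.7002  0.1307  1.1414 -0.1271] g 0.14300023943536475 78.30440729856491
corr [0.0042 0.0028 0.012 ] cost 5.730294121153458 n 891 centre z 0.21182439641872075 rimtop z 0.29682439641872077 stand XY [-0.0827  0.0009]
side []
top []
```

No contact, and the rim is over the dip. Lowering, then feeling for contact.

```bash
python3 -m jog '[{"x":0,"y":0,"z":0.008,"ax":0,"ay":0,"az":0},{"x":0,"y":0,"z":0.016,"ax":0,"ay":0,"az":0},{"x":0,"y":0,"z":0.024,"ax":0,"ay":0,"az":0},{"x":0,"y":0,"z":0.03,"ax":0,"ay":0,"az":0},{"x":0,"y":0,"z":0.035,"ax":0,"ay":0,"az":0},{"x":0,"y":0,"z":0.035,"ax":0,"ay":0,"az":0}]'
for i in 1 2; do python3 -m jog '[{"x":0,"y":0,"z":0.001,"ax":0,"ay":0,"az":0},{"x":0,"y":0,"z":0.002,"ax":0,"ay":0,"az":0},{"x":0,"y":0,"z":0.002,"ax":0,"ay":0,"az":0}]' | sed -n 2p\;4p; done
```

```text
t: 17.75
eef_pos: [0.5581, -0.1813, 0.2092]
tool_rot: [-0.001, 0.78, 0.626, -0.0]
contact_force: [0.0, -0.3, -1.2]
gripper_width: 0.146
grasp_force: 78.3
eef_pos: [0.5588, -0.1814, 0.2084]
contact_force: [0.2, -0.2, -2.5]
eef_pos: [0.5586, -0.1814, 0.2061]
contact_force: [-0.2, -0.1, -2.4]
```

```bash
for i in 1 ; do python3 -m jog '[{"x":0,"y":0,"z":0.001,"ax":0,"ay":0,"az":0},{"x":0,"y":0,"z":0.002,"ax":0,"ay":0,"az":0},{"x":0,"y":0,"z":0.002,"ax":0,"ay":0,"az":0}]' | sed -n 2p\;4p; done
python3 -m jog '[{"x":0,"y":0,"z":0.001,"ax":0,"ay":0,"az":0},{"x":0,"y":0,"z":0.0015,"ax":0,"ay":0,"az":0},{"x":0,"y":0,"z":0.0015,"ax":0,"ay":0,"az":0}]'; python3 st.py
```

```text
eef_pos: [0.5585, -0.1814, 0.204]
contact_force: [-0.1, 0.8, -3.4]
t: 18.95
eef_pos: [0.5586, -0.1814, 0.2026]
tool_rot: [-0.0, 0.78, 0.626, -0.0]
contact_force: [-0.2, -0.2, -2.9]
gripper_width: 0.146
grasp_force: 78.3
t 18.95 p [ 0.5586 -0.1814  0.2026] standXY [-0.0835  0.0436] xang 77.45243381128645 zdir [-0.0002  0.     -1.    ] F [-0.1672 -0.1813 -2.933 ] q [ 0.5044  0.3612 -0.3771  1.7513  0.15    1.0575 -0.1436] g 0.1462729771455793 78.33652876317501
```

```bash
python3 -m jog '[{"x":0,"y":0,"z":0.001,"ax":0,"ay":0,"az":0},{"x":0,"y":0,"z":0.0015,"ax":0,"ay":0,"az":0},{"x":0,"y":0,"z":0.0015,"ax":0,"ay":0,"az":0}]'| sed -n 2p\;4p
python3 -m jog '[{"x":0,"y":0,"z":0.001,"ax":0,"ay":0,"az":0},{"x":0,"y":0,"z":0.0015,"ax":0,"ay":0,"az":0},{"x":0,"y":0,"z":0.0015,"ax":0,"ay":0,"az":0}]'| sed -n 2p\;4p
```

```text
eef_pos: [0.5586, -0.1814, 0.2011]
contact_force: [-0.4, -0.1, -2.5]
eef_pos: [0.5589, -0.1815, 0.2004]
contact_force: [-2.0, 1.0, 2.8]
```

Contact came at exactly the height expected. Relieving the push a little, then opening gently.

```bash
python3 -m jog '[{"x":0,"y":0,"z":-0.0004,"ax":0,"ay":0,"az":0},{"x":0,"y":0,"z":-0.0004,"ax":0,"ay":0,"az":0},{"x":0,"y":0,"z":-0.0004,"ax":0,"ay":0,"az":0}]' 0 20
python3 -m jog '[{"x":0,"y":0,"z":0,"ax":0,"ay":0,"az":0},{"x":0,"y":0,"z":0,"ax":0,"ay":0,"az":0},{"x":0,"y":0,"z":0,"ax":0,"ay":0,"az":0},{"x":0,"y":0,"z":0,"ax":0,"ay":0,"az":0},{"x":0,"y":0,"z":0,"ax":0,"ay":0,"az":0}]' 0.3 
python3 fit.py;python3 st.py
```

```text
t: 19.85
eef_pos: [0.5589, -0.1815, 0.2004]
tool_rot: [0.0, 0.78, 0.626, 0.0]
contact_force: [-1.8, -0.3, 3.7]
gripper_width: 0.146
grasp_force: 79.2
t: 20.35
eef_pos: [0.5587, -0.1814, 0.2]
tool_rot: [0.0, 0.78, 0.626, 0.0]
contact_force: [-0.3, 0.2, -0.6]
gripper_width: 0.3
grasp_force: 0.0
corr [0.0064 0.0043 0.0089] cost 4.612282719052769 n 765 centre z 0.16832160135535557 rimtop z 0.2533216013553556 stand XY [-0.0834  0.003 ]
t 20.4 p [ 0.5587 -0.1814  0.2   ] standXY [-0.0835  0.0436] xang 77.45140956221525 zdir [-0.  0. -1.] F [-0.0188  0.2805 -0.8721] q [ 0.5039  0.3637 -0.3768  1.7541  0.1513  1.0523 -0.1447] g 0.30133633802040916 0.0
```

```bash
python3 -m jog '[{"x":0,"y":0,"z":0,"ax":0,"ay":0,"az":0},{"x":0,"y":0,"z":0,"ax":0,"ay":0,"az":0},{"x":0,"y":0,"z":-0.01,"ax":0,"ay":0,"az":0},{"x":0,"y":0,"z":-0.025,"ax":0,"ay":0,"az":0},{"x":0,"y":0,"z":-0.045,"ax":0,"ay":0,"az":0},{"x":0,"y":0,"z":-0.065,"ax":0,"ay":0,"az":0},{"x":0,"y":0,"z":-0.085,"ax":0,"ay":0,"az":0},{"x":0,"y":0,"z":-0.11,"ax":0,"ay":0,"az":0},{"x":0,"y":0,"z":-0.14,"ax":0,"ay":0,"az":0},{"x":0.03,"y":0,"z":-0.16,"ax":0,"ay":0,"az":0},{"x":0.06,"y":0,"z":-0.16,"ax":0,"ay":0,"az":0},{"x":0.1,"y":0,"z":-0.16,"ax":0,"ay":0,"az":0}]' 0.45
sed -i 's/def fit(off=(-.047,-.036)):/def fit(off=(-.047,-.036),ref=None):/; s/    c0=p+M.*/&\n    if ref is not None:c0=np.array(ref)/' fit.py
cat > chk.py <<'E'
from fit import *
for i in range(3):fit(ref=[.5492,-.2238,.165])
E
python3 chk.py;python3 -m jog '[{"x":0.03,"y":0,"z":0,"ax":0,"ay":0,"az":0},{"x":0.07,"y":0,"z":0,"ax":0,"ay":0,"az":0},{"x":0.11,"y":0,"z":0,"ax":0,"ay":0,"az":0},{"x":0.14,"y":0,"z":0,"ax":0,"ay":0,"az":0},{"x":0.15,"y":0,"z":0,"ax":0,"ay":0,"az":0},{"x":0.15,"y":0,"z":0,"ax":0,"ay":0,"az":0},{"x":0.15,"y":0,"z":0,"ax":0,"ay":0,"az":0},{"x":0.15,"y":0,"z":0,"ax":0,"ay":0,"az":0},{"x":0.15,"y":0,"z":0,"ax":0,"ay":0,"az":0},{"x":0.15,"y":0,"z":0,"ax":0,"ay":0,"az":0},{"x":0.15,"y":0,"z":0,"ax":0,"ay":0,"az":0},{"x":0.15,"y":0,"z":0,"ax":0,"ay":0,"az":0}]'; python3 chk.py; python3 red.py; python3 - <<'E'
from h import *
# motion check: side-view difference of the wheel area 0.3 s apart
a=[read_camera('side')[100:240,240:400].astype(int) for _ in range(8)]
print('max diff px',(abs(a[0]-a[7]).max(2)>40).sum(),(abs(a[0]-a[4]).max(2)>40).sum())
E
```

```text
t: 21.6
eef_pos: [0.581, -0.0844, 0.3628]
tool_rot: [0.002, 0.781, 0.624, 0.001]
contact_force: [0.7, 0.2, -0.4]
gripper_width: 0.45
grasp_force: 0.0
corr [0.0024 0.0033 0.0093] cost 5.387850458507072 n 967 centre z 0.16831678268271488 rimtop z 0.2533167826827149 stand XY [-0.0835  0.0025]
corr [ 0.0024  0.0033 -0.0018] cost 5.3836561271999805 n 969 centre z 0.16831677746736606 rimtop z 0.2533167774673661 stand XY [-0.0835  0.0025]
corr [ 0.0025  0.0034 -0.0019] cost 5.384441786299578 n 967 centre z 0.16837822992559814 rimtop z 0.25337822992559816 stand XY [-0.0835  0.0026]
t: 22.95
eef_pos: [0.613, 0.0624, 0.3601]
tool_rot: [0.0, 0.78, 0.625, 0.0]
contact_force: [0.1, -0.4, 0.1]
gripper_width: 0.452
grasp_force: 0.0
corr [0.0026 0.0035 0.0108] cost 5.308162238160484 n 959 centre z 0.16852060953767978 rimtop z 0.2535206095376798 stand XY [-0.0835  0.0027]
corr [0.0026 0.0034 0.0107] cost 5.285138417905902 n 957 centre z 0.16843759208919495 rimtop z 0.253437592089195 stand XY [-0.0835  0.0027]
corr [0.0025 0.0032 0.009 ] cost 5.299397511832023 n 958 centre z 0.16815338174119773 rimtop z 0.2531533817411977 stand XY [-0.0835  0.0027]
side [(array([320.   , 136.625]), np.int32(8))]
arm angle 90.08597317451998 r 0.11552551601407277
top [(array([349.7143, 208.4286]), np.int32(7))]
arm angle 87.6293146687259 r 0.11813403804396537
max diff px 0 0
```

The wheel hangs still at the dip and the arm is at its stop, so I'm handing in.

```bash
python3 -c "from station import *;print(hand_in())"
```

```text
the job is handed in; nothing more can be done
None
```

I swung the hook arm out to its stop, hung the large orange wheel by its rim in the dip of the J, where it showed no motion, and handed the job in at about 24 s with the robot clear; my first push passed over the bar without moving it, because the fingertips sit about 25 mm above the reported TCP.

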